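# Find the unlatched service hatch and push it open

### The job

One of the four identical hatches in the top of the white service box has come unlatched. Press gently with the fingertips on the blue ribs of one hatch after another until you find the one that rocks, then push that hatch down by its ribs until it is wide open, so that the vacuum port under it is free, and leave it open. Force no hatch that stays firm, pick nothing up, and do not move the bottle, the marker or the timer.

Things in the scene. Friction and masses are not known exactly. Their poses are not given: they have to be found in the camera images.
- box: white bench service box fixed to the table, 200 mm front to back (its x, away from the robot), 324 mm along its y (to the robot's left), 75 mm high, turned up to 15 degrees; origin: centre of its underside. Flush in its top lie four identical grey hatches side by side, 74 mm apart. Behind them (x = +30 to +100 mm) is a flat deck with small things on it. Inside it is about 65 mm deep.
- hatch_0 (a joint): tilt of the rightmost (box y = -111 mm) hatch, rad: 0 closed, positive as its near half goes down into the box and its far half rises, stop at 0.95. Hinge crosswise through its middle (box x = -27 mm). A latched hatch gives under 1 mm. The loose one (any of the four, it looks the same) tilts at about 3 N on its ribs and, its hinge being stiff, stays where it is left
- hatch_0_press (a point): the middle of the four thin blue ribs on the near half of the rightmost (box y = -111 mm) hatch, on its top face, 38 mm from its hinge, 17 mm from its near edge; moves with the hatch. Hatch: 110 mm (box x) by 66 mm (y), 6 mm thick. The space under the near half is empty but for a 10 mm high piece on the floor at the near wall; a fixed vacuum port 33 mm high stands under the far half
- hatch_1 (a joint): tilt of the second from the right (box y = -37 mm) hatch, rad: 0 closed, positive as its near half goes down into the box and its far half rises, stop at 0.95. Hinge crosswise through its middle (box x = -27 mm). A latched hatch gives under 1 mm. The loose one (any of the four, it looks the same) tilts at about 3 N on its ribs and, its hinge being stiff, stays where it is left
- hatch_1_press (a point): the middle of the four thin blue ribs on the near half of the second from the right (box y = -37 mm) hatch, on its top face, 38 mm from its hinge, 17 mm from its near edge; moves with the hatch. Hatch: 110 mm (box x) by 66 mm (y), 6 mm thick. The space under the near half is empty but for a 10 mm high piece on the floor at the near wall; a fixed vacuum port 33 mm high stands under the far half
- hatch_2 (a joint): tilt of the second from the left (box y = +37 mm) hatch, rad: 0 closed, positive as its near half goes down into the box and its far half rises, stop at 0.95. Hinge crosswise through its middle (box x = -27 mm). A latched hatch gives under 1 mm. The loose one (any of the four, it looks the same) tilts at about 3 N on its ribs and, its hinge being stiff, stays where it is left
- hatch_2_press (a point): the middle of the four thin blue ribs on the near half of the second from the left (box y = +37 mm) hatch, on its top face, 38 mm from its hinge, 17 mm from its near edge; moves with the hatch. Hatch: 110 mm (box x) by 66 mm (y), 6 mm thick. The space under the near half is empty but for a 10 mm high piece on the floor at the near wall; a fixed vacuum port 33 mm high stands under the far half
- hatch_3 (a joint): tilt of the leftmost (box y = +111 mm) hatch, rad: 0 closed, positive as its near half goes down into the box and its far half rises, stop at 0.95. Hinge crosswise through its middle (box x = -27 mm). A latched hatch gives under 1 mm. The loose one (any of the four, it looks the same) tilts at about 3 N on its ribs and, its hinge being stiff, stays where it is left
- hatch_3_press (a point): the middle of the four thin blue ribs on the near half of the leftmost (box y = +111 mm) hatch, on its top face, 38 mm from its hinge, 17 mm from its near edge; moves with the hatch. Hatch: 110 mm (box x) by 66 mm (y), 6 mm thick. The space under the near half is empty but for a 10 mm high piece on the floor at the near wall; a fixed vacuum port 33 mm high stands under the far half
- beads: small reagent bottle with green cap, 38 mm diameter, 70 mm high, loose on the rear deck of the box; origin: centre of its underside
- marker: white and red marker pen, 138 mm long (its y axis), 16 mm thick, loose, lying along the rear deck; origin: underside, middle
- timer_1: white countdown timer, 62 x 62 x 17 mm, loose on the table to the left of the box; origin: centre of its underside

How it is judged:
On the way:
1. the loose hatch has been found: one hatch has tilted under a press (value of joint any of hatch_0, hatch_1, hatch_2, hatch_3 above 0.08 rad).
At the end, for the whole second after the job is handed in: one hatch is tilted open by more than 0.75 rad (its stop is at 0.95) and at rest, the other three are closed, and the bottle (upright), the marker and the timer are within 20 mm of where they stood (((value of joint hatch_0 above 0.75 rad and value of joint each of hatch_1, hatch_2, hatch_3 below 0.04 rad) or (value of joint hatch_1 above 0.75 rad and value of joint each of hatch_0, hatch_2, hatch_3 below 0.04 rad) or (value of joint hatch_2 above 0.75 rad and value of joint each of hatch_0, hatch_1, hatch_3 below 0.04 rad) or (value of joint hatch_3 above 0.75 rad and value of joint each of hatch_0, hatch_1, hatch_2 below 0.04 rad)) and velocity of joint hatch_0 between -0.05 and 0.05 rad/s and velocity of joint hatch_1 between -0.05 and 0.05 rad/s and velocity of joint hatch_2 between -0.05 and 0.05 rad/s and velocity of joint hatch_3 between -0.05 and 0.05 rad/s and distance of each of beads, marker, timer_1 from where it was at the start of the episode below 0.02 m and angle between beads's own z axis and vertical below 0.2 rad); the robot touches nothing.
It fails at once if a hatch or the box was pressed with more than 45 N (contact force between any of the fingers, the arm and box above 45 N).
It fails at once if the bottle was moved more than 20 mm or picked up (distance of beads from where it was at the start of the episode above 0.02 m).
It fails at once if the marker was moved more than 20 mm or picked up (distance of marker from where it was at the start of the episode above 0.02 m).
It fails at once if the timer was moved more than 20 mm or picked up (distance of timer_1 from where it was at the start of the episode above 0.02 m).
It also fails if it takes over 48 s, if anything falls off the work surface, if the arm or the gripper's body presses on something with over 40 N, if the wrist force passes 120 N, or if a joint passes its speed limit or range.

### The arm

A 7-joint arm with a two-finger parallel gripper is mounted at the origin on a cart in front of the work surface, level with it; the furniture and walls round the work are solid. World frame = base frame: x ahead of the robot, y to its left, z up, the work surface at z = 0. Lengths are in m, angles in rad, forces in N, time in s.
With the tool pointing down it reaches from about 0.425 to 0.95 m from the base axis. Payload 4.7 kg.
Tool frame: the origin (TCP) lies at the very end of the fingers, on their centre line; the grasp point (between the pads) lies 19 mm behind it; z points along the fingers, y is the line along which they close (so a half turn about z gives the same grasp; the last joint's range is limited). The gripper opens to 85 mm and grips with 20 to 120 N. Pads are 22 mm wide; open, the fingers measure 114 mm over their backs; the gripper's body (76 mm by 85 mm) begins 54 mm behind the grasp point. The pads swing forward as they close: fully open they stand 13 mm farther back than shut.
Start: joints at [-1.304, 0.469, -0.049, 1.532, 0.024, 1.141, -0.082], TCP at [0.197, 0.646, 0.209] pointing down, gripper open.
Joint ranges: [-2.59, 2.59], [-0.33, 1.99], [-1.39, 1.29], [0.1, 2.45], [-1.04, 4.18], [0.21, 1.99], [-2.66, 2.66]. Speed limits (rad/s): [2.57, 2.57, 3.14, 3.14, 3.14, 3.14, 3.14].

### API

Orientations are given as [roll, pitch, yaw] about the fixed x, y, z axes, in that order (R = Rz(yaw) Ry(pitch) Rx(roll)).
In Python, from plant import status, cams, order gives the robot as it stands.
- The arm moves only by the shell command python3 -m pendant 'ROWS'. ROWS is JSON, a list of rows, each an object of numbers: "x", "y", "z": the shift along the tool's x, y, z each as a share of 0.2 m, from -1 to 1; "ax", "ay", "az": the turn, a rotation vector about the tool's x, y, z each as a share of 120 degrees, from -1 to 1; "jaw": the gripper's target within -1 to 1 (fully open at 1, half-way at 0, shut at -1). In form: [{"x": .., "y": .., "z": .., "ax": .., "ay": .., "az": .., "jaw": ..}, ...]. A call has 1 to 10 rows; each row shifts and turns the commanded pose from where the row before left it, along the tool's axes as they then stand; what a row does not reach is not made up. A row lasts 1/8 s, in which the tool goes at most 62.5 mm and 10.7 degrees, less where a joint would pass 70% of its speed; a pose out of reach is approached as far as the arm can. A call with a number of a shift or a turn outside -1 to 1 is refused whole. A call with a gripper value outside its range is refused whole. The fingers move at their own pace and stop on an object; the grip force is fixed at half the most. Time passes only in rows, so rows that do not move let the fingers close. It gives the time, the measured TCP pose, the force, the opening and the grip force at its end, in the units of the state.
- status.state(): the state, without advancing time (a new reading comes with each control period).
- cams.get_image(name): name is "scene" or "top" or "wrist"; returns (picture, depth): 400x640x3 uint8, blue, green, red; 400x640 float32, m along the optical axis (not along the pixel's ray), 0 where there is no reading.
- cams.get_calibration(name): a dict with "fx", "fy", "cx", "cy" (pixels), "extrinsics" (4x4, takes a point from world to camera coordinates); the wrist camera has in their place "mount" (4x4, takes a point from camera to tool coordinates, whose origin is the TCP and whose axes are the flange's). Camera axes: x right, y up, looking along -z (the intrinsics and any distortion apply to the point x, -y, -z); pixel columns grow to the right and rows downward; lengths in m; the calibration is good to about 2 mm. The wrist camera is an equidistant fisheye: a pixel r from the principal point sees the ray r / f radians off the axis. A picture is of the moment at which its call begins: read the wrist's pose just before it. get_calibration takes no time and is no camera call.
- order.sign_off(): hands the job in; it is judged then, once.
The state is a dict: "time_s": time; "joint_positions": joint angles; "joint_vel": joint speeds; "joint_torque": joint torques, N m; "tool_pos": TCP position; "eef_rot": TCP orientation; "ft_force": force on the tool from outside, world axes, zero at the start; "ft_torque": the same for the moment, N m; "gripper_width": finger opening in m; "grip_force": force on a finger pad.
Only numpy, scipy, OpenCV 4.12 (cv2) and the standard library are available. Lean on these libraries where they do the work, as an engineer would, in place of code of your own. Each camera call takes 0.05 s, during which the arm holds its last target. There are 200 camera calls.

## Working session

There is one attempt and no reset: what is moved stays moved. The work goes in short steps, Python scripts to look and compute and a shell command to move; the robot and the scene stay as the last step left them, time stands still between calls to the robot, and variables do not carry over. Pictures are saved under pics/ and viewed, at most 10 in all, crops included, and the job is handed in when it is done.

```bash
mkdir -p pics; ls; python3 - <<'E'
from plant import status, cams
import cv2
s=status.state();print({k:s[k] for k in('time_s','tool_pos','eef_rot','ft_force','gripper_width')})
for n in('scene','top'):
    im,d=cams.get_image(n);cv2.imwrite(f'pics/{n}0.png',im)
    c=cams.get_calibration(n);print(c)
print(cams.get_calibration('wrist'))
E
```

```text
pics
{'time_s': 0.0, 'tool_pos': array([0.1965846 , 0.64508951, 0.20805616]), 'eef_rot': array([-3.13965941e+00,  7.78573776e-05,  2.84580792e+00]), 'ft_force': array([-0.07483166, -0.26299589,  0.46573711]), 'gripper_width': 0.08533719446790951}
{'fx': 421.13754180962036, 'fy': 421.13754180962036, 'cx': 318.03987753487297, 'cy': 201.93174855207508, 'extrinsics': array([[ 0.85883463, -0.5121247 ,  0.01146209, -0.30399455],
       [ 0.34631852,  0.59697376,  0.72366139, -0.46095708],
       [-0.37744744, -0.61753593,  0.69006   , -0.6153739 ],
       [ 0.        ,  0.        ,  0.        ,  1.        ]])}
{'fx': 388.02509215319503, 'fy': 388.02509215319503, 'cx': 316.116095646465, 'cy': 200.98981997647442, 'extrinsics': array([[-0.0271323 , -0.99919628, -0.02950638,  0.37599169],
       [ 0.98589879, -0.03162382,  0.16432746, -0.55514848],
       [-0.16512849, -0.02463172,  0.98596443, -0.82256832],
       [ 0.        ,  0.        ,  0.        ,  1.        ]])}
{'fx': 309.70691628693146, 'fy': 309.70691628693146, 'cx': 314.9586131442902, 'cy': 201.46279044958501, 'mount': array([[ 5.29518951e-04,  9.61254663e-01,  2.75661371e-01,
         6.94518747e-02],
       [ 9.99999856e-01, -4.84822733e-04, -2.30285299e-04,
        -3.48602271e-04],
       [-8.77159180e-05,  2.75661453e-01, -9.61254782e-01,
        -1.65620825e-01],
       [ 0.00000000e+00,  0.00000000e+00,  0.00000000e+00,
         1.00000000e+00]])}
```

View pics/top0.png

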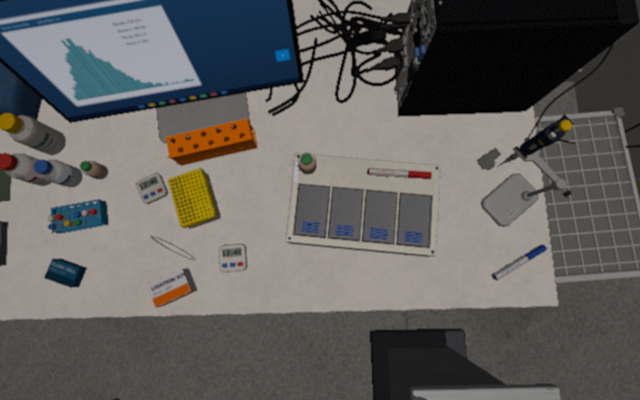

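View pics/scene0.png

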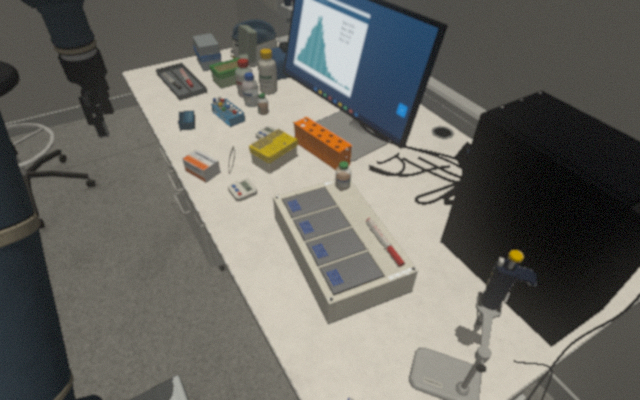

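The top view shows the box at about (290–440, 155–255). The blue ribs are near (311,227), (345,231), (379,235) and (413,239). The bottle is at (307,162), the marker at (400,173) and the timer at (232,257). Next I'll measure the ribs.

```bash
cat > h.py <<'E'
import numpy as np,cv2
from plant import status,cams
def ribs(n,z=0.075):
    im,d=cams.get_image(n);c=cams.get_calibration(n)
    b,g,r=[im[...,i].astype(int) for i in range(3)]
    m=((b-r>35)&(b>70)).astype(np.uint8)
    m=cv2.morphologyEx(m,cv2.MORPH_CLOSE,np.ones((5,5)))
    N,l,s,ce=cv2.connectedComponentsWithStats(m)
    E=c['extrinsics'];R=E[:3,:3];o=-R.T@E[:3,3];out=[]
    for i in range(1,N):
        if s[i,4]<40:continue
        u,v=ce[i];ray=R.T@np.array([(u-c['cx'])/c['fx'],-(v-c['cy'])/c['fy'],-1])
        p=o+ray*(z-o[2])/ray[2]
        if .35<p[0]<.8 and abs(p[1])<.3: out.append((p.round(4),ce[i].round(1),s[i,4]))
    return out
E
python3 - <<'E'
from h import *
for n in('top','scene'):
    print(n)
    for o in ribs(n):print(*o)
E
```

```text
top
[0.4876 0.2267 0.075 ] [378.4 233.2] 163
[0.4784 0.1535 0.075 ] [412.9 236.5] 172
[ 0.4385 -0.103   0.075 ] [536.5 251.8] 94
scene
[0.5001 0.2988 0.075 ] [306.1 226.7] 90
[0.4908 0.2251 0.075 ] [319.5 250.5] 115
[0.4813 0.1519 0.075 ] [334.3 276.9] 139
```

```bash
python3 -m pendant '[{"az":-0.08,"jaw":-1},{"x":-0.19,"y":-0.128,"jaw":-1},{"x":-0.19,"y":-0.128,"jaw":-1},{"x":-0.19,"y":-0.128,"jaw":-1},{"x":-0.19,"y":-0.128,"jaw":-1},{"x":-0.19,"y":-0.128,"jaw":-1},{"x":-0.19,"y":-0.128,"jaw":-1},{"x":-0.19,"y":-0.128,"jaw":-1},{"x":-0.19,"y":-0.128,"jaw":-1},{"x":-0.19,"y":-0.128,"jaw":-1}]'
```

```text
invalid input
```

```bash
python3 -m pendant '[{"x":0,"y":0,"z":0,"ax":0,"ay":0,"az":-0.08,"jaw":-1}]'
```

```text
time_s: 0.32
tool_pos: [0.1965, 0.6455, 0.2087]
eef_rot: [-3.141, 0.0, 3.018]
ft_force: [-0.1, 0.2, 0.2]
gripper_width: 0.0696
grip_force: 0.0
```

All keys are required, so I'll write every row in full.

```bash
python3 -m pendant '[{"x":-0.19,"y":-0.128,"z":0,"ax":0,"ay":0,"az":0,"jaw":-1},{"x":-0.19,"y":-0.128,"z":0,"ax":0,"ay":0,"az":0,"jaw":-1},{"x":-0.19,"y":-0.128,"z":0,"ax":0,"ay":0,"az":0,"jaw":-1},{"x":-0.19,"y":-0.128,"z":0,"ax":0,"ay":0,"az":0,"jaw":-1},{"x":-0.19,"y":-0.128,"z":0,"ax":0,"ay":0,"az":0,"jaw":-1},{"x":-0.19,"y":-0.128,"z":0,"ax":0,"ay":0,"az":0,"jaw":-1},{"x":-0.19,"y":-0.128,"z":0,"ax":0,"ay":0,"az":0,"jaw":-1},{"x":-0.19,"y":-0.128,"z":0,"ax":0,"ay":0,"az":0,"jaw":-1},{"x":-0.19,"y":-0.128,"z":0,"ax":0,"ay":0,"az":0,"jaw":-1}]'
```

```text
time_s: 1.45
tool_pos: [0.5073, 0.3723, 0.209]
eef_rot: [-3.142, -0.0, 3.013]
ft_force: [-1.0, 0.0, 0.3]
gripper_width: -0.0001
grip_force: 0.0
```

```bash
python3 - <<'E'
from h import *
s=status.state();print(s['time_s'],s['tool_pos'],s['eef_rot'],s['ft_force'],s['gripper_width'])
im,d=cams.get_image('wrist');cv2.imwrite('pics/w1.png',im)
E
```

```text
1.45 [0.50733863 0.37234825 0.2089818 ] [-3.14157248e+00 -2.22063583e-04  3.01346949e+00] [-0.99768459  0.03091545  0.25838582] -8.375894410717091e-05
```

View pics/w1.png

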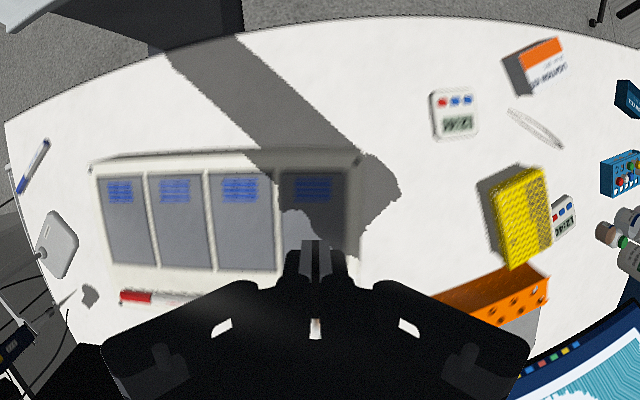

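The wrist view shows the leftmost hatch's ribs at about (312,189), with the others at (240,189), (175,190) and (120,191). I'll convert these to world positions.

```bash
python3 - <<'E'
from h import *
from scipy.spatial.transform import Rotation as Ro
s=status.state();c=cams.get_calibration('wrist');M=c['mount'];T=Ro.from_euler('xyz',s['eef_rot']).as_matrix()
im=cv2.imread('pics/w1.png').astype(int);b,g,r=im[...,0],im[...,1],im[...,2]
m=((b-r>30)).astype(np.uint8);m[:150]=0;m[215:]=0;m[:,:90]=0;m[:,350:]=0
m=cv2.morphologyEx(m,cv2.MORPH_CLOSE,np.ones((7,7)))
N,l,st,ce=cv2.connectedComponentsWithStats(m)
for i in range(1,N):
    if st[i,4]<100:continue
    u,v=ce[i];dx,dy=u-c['cx'],v-c['cy'];rr=np.hypot(dx,dy);th=rr/c['fx']
    ray=np.array([np.sin(th)*dx/rr,-np.sin(th)*dy/rr,-np.cos(th)])
    o=s['tool_pos']+T@M[:3,3];w=T@M[:3,:3]@ray
    print(ce[i].round(1),st[i,4],(o+w*(.075-o[2])/w[2]).round(4))
E
```

```text
[174.3 190.6] 742 [0.498  0.2144 0.075 ]
[239.7 189.9] 916 [0.508  0.2881 0.075 ]
[312.6 189.1] 780 [0.5175 0.3616 0.075 ]
[119.8 192. ] 569 [0.4885 0.1401 0.075 ]
```

```bash
python3 -m pendant '[{"x":0,"y":0,"z":0.2,"ax":0,"ay":0,"az":0,"jaw":-1},{"x":0,"y":0,"z":0.2,"ax":0,"ay":0,"az":0,"jaw":-1},{"x":0,"y":0,"z":0,"ax":0,"ay":0,"az":0,"jaw":-1},{"x":0,"y":0,"z":0,"ax":0,"ay":0,"az":0,"jaw":-1}]'
cat >> h.py <<'E'
from scipy.spatial.transform import Rotation as Ro
def wrist(name,z=.075):
    s=status.state();c=cams.get_calibration('wrist');M=c['mount'];T=Ro.from_euler('xyz',s['eef_rot']).as_matrix()
    im,_=cams.get_image('wrist');cv2.imwrite(name,im);im=im.astype(int);b,g,r=im[...,0],im[...,1],im[...,2]
    m=((b-r>30)).astype(np.uint8);m[:80]=0;m[260:]=0;m[:,:60]=0;m[:,380:]=0
    m=cv2.morphologyEx(m,cv2.MORPH_CLOSE,np.ones((9,9)))
    N,l,st,ce=cv2.connectedComponentsWithStats(m)
    print('tool',s['tool_pos'],s['eef_rot'])
    for i in range(1,N):
        if st[i,4]<100:continue
        u,v=ce[i];dx,dy=u-c['cx'],v-c['cy'];rr=np.hypot(dx,dy);th=rr/c['fx']
        ray=np.array([np.sin(th)*dx/rr,-np.sin(th)*dy/rr,-np.cos(th)])
        o=s['tool_pos']+T@M[:3,3];w=T@M[:3,:3]@ray
        print(ce[i].round(1),st[i,4],(o+w*(z-o[2])/w[2]).round(4))
E
python3 -c "
from h import *
wrist('pics/w2.png')"
```

```text
time_s: 2.0
tool_pos: [0.5071, 0.3743, 0.1305]
eef_rot: [3.14, 0.001, 3.014]
ft_force: [0.3, 0.6, 0.8]
gripper_width: -0.0002
grip_force: 0.0
tool [0.50714616 0.37427521 0.1305054 ] [3.13995357e+00 1.38199089e-03 3.01354319e+00]
[136.7 210.9] 857 [0.4901 0.2243 0.075 ]
[216.8 211.3] 1222 [0.4993 0.2982 0.075 ]
[312. 211.] 1327 [0.5083 0.3716 0.075 ]
[ 76.6 210.4] 549 [0.4811 0.1505 0.075 ]
```

```bash
python3 -m pendant '[{"x":-0.005,"y":-0.013,"z":0.12,"ax":0,"ay":0,"az":0,"jaw":-1},{"x":0,"y":0,"z":0.12,"ax":0,"ay":0,"az":0,"jaw":-1},{"x":0,"y":0,"z":0,"ax":0,"ay":0,"az":0,"jaw":-1},{"x":0,"y":0,"z":0.015,"ax":0,"ay":0,"az":0,"jaw":-1},{"x":0,"y":0,"z":0,"ax":0,"ay":0,"az":0,"jaw":-1}]'
```

```text
time_s: 2.68
tool_pos: [0.5078, 0.3714, 0.0794]
eef_rot: [3.14, 0.002, 3.013]
ft_force: [0.1, 0.9, -0.1]
gripper_width: -0.0007
grip_force: 0.0
```

```bash
python3 -m pendant '[{"x":0,"y":0,"z":0.015,"ax":0,"ay":0,"az":0,"jaw":-1},{"x":0,"y":0,"z":0,"ax":0,"ay":0,"az":0,"jaw":-1}]'; python3 -m pendant '[{"x":0,"y":0,"z":0.01,"ax":0,"ay":0,"az":0,"jaw":-1},{"x":0,"y":0,"z":0,"ax":0,"ay":0,"az":0,"jaw":-1}]'
```

```text
time_s: 2.92
tool_pos: [0.5071, 0.3708, 0.0752]
eef_rot: [3.142, -0.0, 3.013]
ft_force: [0.2, -0.3, 0.1]
gripper_width: 0.0003
grip_force: 0.0
time_s: 3.18
tool_pos: [0.507, 0.3707, 0.0729]
eef_rot: [-3.141, -0.0, 3.013]
ft_force: [0.4, -0.2, 0.4]
gripper_width: 0.0001
grip_force: 0.0
```

```bash
for i in 1; do python3 -m pendant '[{"x":0,"y":0,"z":0.01,"ax":0,"ay":0,"az":0,"jaw":-1},{"x":0,"y":0,"z":0,"ax":0,"ay":0,"az":0,"jaw":-1}]'; done;  python3 -m pendant '[{"x":0,"y":0,"z":0.01,"ax":0,"ay":0,"az":0,"jaw":-1},{"x":0,"y":0,"z":0,"ax":0,"ay":0,"az":0,"jaw":-1}]'
```

```text
time_s: 3.42
tool_pos: [0.507, 0.3707, 0.0709]
eef_rot: [-3.141, -0.0, 3.013]
ft_force: [-1.0, 0.4, -0.5]
gripper_width: 0.0001
grip_force: 0.0
time_s: 3.68
tool_pos: [0.507, 0.3707, 0.0689]
eef_rot: [-3.141, -0.0, 3.013]
ft_force: [-0.2, -0.1, 0.5]
gripper_width: -0.0002
grip_force: 0.0
```

```bash
python3 - <<'E'
from h import *
a,_=cams.get_image('wrist');b,_=cams.get_image('scene')
cv2.imwrite('pics/w3.png',np.hstack([cv2.resize(a[130:290,220:420],(400,320)),cv2.resize(b[150:310,240:440],(400,320))]))
E
```

```text
(no output)
```

View pics/w3.png

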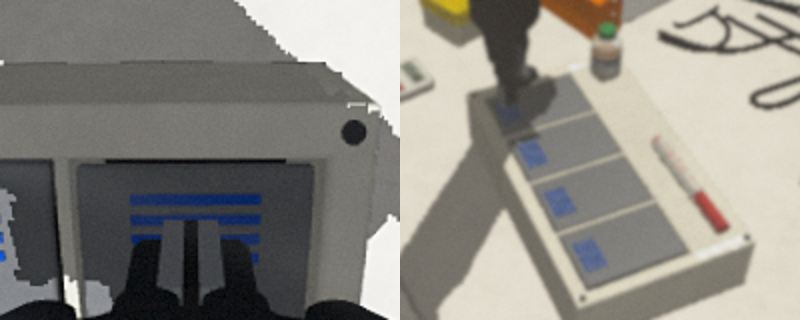

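The crop shows fingertips on the leftmost hatch's ribs. Its near edge seems lower than the frame, with a dark gap and the frame's inner side visible. I'll press a little further and watch the force.

```bash
python3 -m pendant '[{"x":0,"y":0,"z":0.01,"ax":0,"ay":0,"az":0,"jaw":-1},{"x":0,"y":0,"z":0.01,"ax":0,"ay":0,"az":0,"jaw":-1}]';  python3 -m pendant '[{"x":0,"y":0,"z":0.01,"ax":0,"ay":0,"az":0,"jaw":-1},{"x":0,"y":0,"z":0.01,"ax":0,"ay":0,"az":0,"jaw":-1}]'
python3 - <<'E'
from h import *
a,_=cams.get_image('wrist')
cv2.imwrite('pics/w4.png',cv2.resize(a[130:290,220:420],(400,320)))
E
```

```text
time_s: 4.03
tool_pos: [0.5071, 0.3708, 0.065]
eef_rot: [3.142, -0.0, 3.013]
ft_force: [-0.7, -0.1, -0.9]
gripper_width: -0.0
grip_force: 0.0
time_s: 4.28
tool_pos: [0.5071, 0.3707, 0.0609]
eef_rot: [-3.142, -0.0, 3.013]
ft_force: [1.0, -0.5, 0.3]
gripper_width: -0.0001
grip_force: 0.0
```

View pics/w4.png

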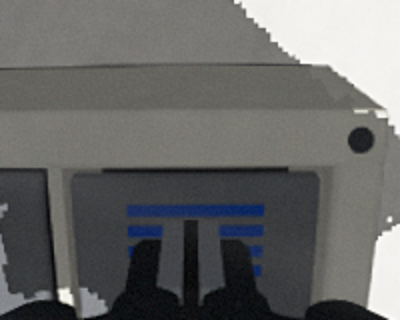

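```bash
python3 - <<'E'
from h import *
s=status.state();c=cams.get_calibration('wrist');M=c['mount'];T=Ro.from_euler('xyz',s['eef_rot']).as_matrix()
a,d=cams.get_image('wrist')
def P(u,v):
    dx,dy=u-c['cx'],v-c['cy'];rr=np.hypot(dx,dy);th=rr/c['fx']
    ray=np.array([np.tan(th)*dx/rr,-np.tan(th)*dy/rr,-1])*np.median(d[v-1:v+2,u-1:u+2])
    return (s['tool_pos']+T@(M[:3,:3]@ray+M[:3,3])).round(4)
for n,u,v in[('near frame',317,205),('hatch near',317,223),('ribs',320,236),('hatch side',268,240),('hatch side far',268,262),('h2',230,230),('h2 far',230,262),('table',300,140),('fingerL',307,250),('fingerL tip',307,243),('fingerR',322,244)]:print(n,P(u,v))
E
```

```text
near frame [0.4827 0.3744 0.0759]
hatch near [0.4924 0.3732 0.0756]
ribs [0.4993 0.3739 0.0769]
hatch side [0.4986 0.3462 0.0761]
hatch side far [0.5116 0.3438 0.0758]
h2 [0.4907 0.3266 0.0758]
h2 far [0.5095 0.3222 0.0759]
table [4.546e-01 3.660e-01 4.000e-04]
fingerL [0.4963 0.368  0.0989]
fingerL tip [0.4959 0.3679 0.0919]
fingerR [0.4973 0.3749 0.0921]
```

```bash
python3 - <<'E'
from h import *
s=status.state();c=cams.get_calibration('wrist');M=c['mount'];T=Ro.from_euler('xyz',s['eef_rot']).as_matrix()
a,d=cams.get_image('wrist')
def P(u,v):
    dx,dy=u-c['cx'],v-c['cy'];rr=np.hypot(dx,dy);th=rr/c['fx']
    ray=np.array([np.tan(th)*dx/rr,-np.tan(th)*dy/rr,-1])*d[v,u]
    return (s['tool_pos']+T@(M[:3,:3]@ray+M[:3,3])).round(4)
for u in(293,306,323,337):
    print(u)
    for v in range(236,262,3):print(v,a[v,u],P(u,v))
E
```

```text
293
236 [90 40 30] [0.4976 0.3599 0.077 ]
239 [64 63 63] [0.4998 0.3595 0.0758]
242 [63 56 55] [0.5013 0.3593 0.0761]
245 [95 35 18] [0.5029 0.3591 0.0764]
248 [92 51 33] [0.5043 0.3589 0.0773]
251 [19 18 19] [0.4994 0.3607 0.0919]
254 [22 15 11] [0.499  0.361  0.0961]
257 [6 5 5] [0.4992 0.3611 0.0989]
260 [19 20 17] [0.4988 0.3615 0.1028]
306
236 [91 47 26] [0.4987 0.3666 0.0764]
239 [62 69 67] [0.5005 0.3663 0.076 ]
242 [76 74 72] [0.4961 0.3674 0.0903]
245 [65 67 62] [0.4961 0.3675 0.0939]
248 [72 69 65] [0.4955 0.3677 0.0987]
251 [71 69 69] [0.4962 0.3676 0.1004]
254 [64 61 61] [0.4961 0.3677 0.1037]
257 [76 74 67] [0.4961 0.3678 0.1068]
260 [75 67 68] [0.4957 0.3679 0.1104]
323
236 [85 35 13] [0.4999 0.3754 0.0762]
239 [58 63 64] [0.5016 0.3752 0.0762]
242 [74 73 72] [0.497  0.3754 0.0907]
245 [74 72 71] [0.4968 0.3753 0.0945]
248 [73 69 66] [0.4968 0.3753 0.0979]
251 [70 67 64] [0.4967 0.3752 0.1014]
254 [66 65 64] [0.4972 0.3751 0.1034]
257 [72 68 63] [0.4971 0.375  0.1067]
260 [69 66 67] [0.4966 0.375  0.1104]
337
236 [90 36 11] [0.5005 0.3827 0.0771]
239 [60 67 68] [0.503  0.3826 0.0752]
242 [67 63 60] [0.5046 0.3824 0.0754]
245 [96 47 22] [0.506  0.3822 0.0763]
248 [91 52 38] [0.5078 0.382  0.0761]
251 [33 29 26] [0.5018 0.3815 0.0923]
254 [26 30 23] [0.5017 0.3813 0.0958]
257 [30 28 23] [0.5017 0.3811 0.0989]
260 [28 24 24] [0.5017 0.3809 0.1019]
```

The depth reading shows the hatch still flat at z≈0.076. The fingertips are visibly at about 0.089, so their real ends sit about 28 mm behind the stated TCP and there's been no contact yet. I'll keep going down in small steps.

```bash
python3 -m pendant '[{"x":0,"y":0,"z":0.02,"ax":0,"ay":0,"az":0,"jaw":-1},{"x":0,"y":0,"z":0.02,"ax":0,"ay":0,"az":0,"jaw":-1},{"x":0,"y":0,"z":0,"ax":0,"ay":0,"az":0,"jaw":-1}]'; python3 -m pendant '[{"x":0,"y":0,"z":0.01,"ax":0,"ay":0,"az":0,"jaw":-1},{"x":0,"y":0,"z":0,"ax":0,"ay":0,"az":0,"jaw":-1}]';
```

```text
time_s: 4.8
tool_pos: [0.507, 0.3707, 0.0527]
eef_rot: [-3.141, -0.0, 3.013]
ft_force: [-0.7, 0.4, 0.8]
gripper_width: 0.0002
grip_force: 0.0
time_s: 5.05
tool_pos: [0.5071, 0.3708, 0.0512]
eef_rot: [3.142, -0.0, 3.013]
ft_force: [-0.2, -0.2, 2.0]
gripper_width: -0.0001
grip_force: 0.7
```

```bash
python3 -m pendant '[{"x":0,"y":0,"z":0.01,"ax":0,"ay":0,"az":0,"jaw":-1},{"x":0,"y":0,"z":0,"ax":0,"ay":0,"az":0,"jaw":-1}]'
```

```text
time_s: 5.3
tool_pos: [0.5071, 0.3708, 0.0491]
eef_rot: [3.141, -0.0, 3.013]
ft_force: [-0.8, 0.4, 2.7]
gripper_width: -0.0001
grip_force: 1.2
```

```bash
python3 -m pendant '[{"x":0,"y":0,"z":0.01,"ax":0,"ay":0,"az":0,"jaw":-1},{"x":0,"y":0,"z":0,"ax":0,"ay":0,"az":0,"jaw":-1}]'
```

```text
time_s: 5.55
tool_pos: [0.5072, 0.3708, 0.047]
eef_rot: [3.141, 0.0, 3.013]
ft_force: [-0.7, -0.3, 2.0]
gripper_width: 0.0002
grip_force: 1.1
```

```bash
python3 -m pendant '[{"x":0,"y":0,"z":0.01,"ax":0,"ay":0,"az":0,"jaw":-1},{"x":0,"y":0,"z":0,"ax":0,"ay":0,"az":0,"jaw":-1}]'
```

```text
time_s: 5.8
tool_pos: [0.5074, 0.3708, 0.045]
eef_rot: [3.141, 0.0, 3.013]
ft_force: [-0.0, -0.1, 1.7]
gripper_width: 0.0001
grip_force: 0.9
```

```bash
cat >> h.py <<'E'
def depthpts(pts,name=None):
    s=status.state();c=cams.get_calibration('wrist');M=c['mount'];T=Ro.from_euler('xyz',s['eef_rot']).as_matrix()
    a,d=cams.get_image('wrist')
    if name:cv2.imwrite(name,a)
    for u,v in pts:
        dx,dy=u-c['cx'],v-c['cy'];rr=np.hypot(dx,dy);th=rr/c['fx']
        ray=np.array([np.tan(th)*dx/rr,-np.tan(th)*dy/rr,-1])*np.median(d[v-1:v+2,u-1:u+2])
        print(u,v,(s['tool_pos']+T@(M[:3,:3]@ray+M[:3,3])).round(4))
E
python3 -c "
from h import *
depthpts([(317,205),(317,223),(317,230),(317,237),(268,230),(268,240),(268,250),(268,260),(230,240)])"
```

```text
317 205 [0.4785 0.375  0.0759]
317 223 [0.4874 0.3739 0.0749]
317 230 [0.4958 0.3729 0.0622]
317 237 [0.499  0.3725 0.0639]
268 230 [0.4926 0.3478 0.0626]
268 240 [0.4978 0.347  0.0635]
268 250 [0.5028 0.3463 0.0649]
268 260 [0.5077 0.3456 0.0667]
230 240 [0.491  0.3308 0.0752]
```

Hatch 3, the leftmost, is the loose one. It tilts about 0.27 rad at roughly 2 N while the rest of the box top stays put. I'll push it down further.

```bash
python3 -m pendant '[{"x":0,"y":0,"z":0.02,"ax":0,"ay":0,"az":0,"jaw":-1},{"x":0,"y":0,"z":0.02,"ax":0,"ay":0,"az":0,"jaw":-1}]'; python3 -m pendant '[{"x":0,"y":0,"z":0.015,"ax":0,"ay":0,"az":0,"jaw":-1},{"x":0,"y":0,"z":0.015,"ax":0,"ay":0,"az":0,"jaw":-1},{"x":0,"y":0,"z":0,"ax":0,"ay":0,"az":0,"jaw":-1}]'; python3 -c "
from h import *
depthpts([(317,205),(268,225),(268,230),(268,240),(268,250),(268,260),(268,270)],'pics/w5.png')"
```

```text
time_s: 6.1
tool_pos: [0.5079, 0.3709, 0.0373]
eef_rot: [3.141, 0.001, 3.013]
ft_force: [0.3, -0.4, 4.0]
gripper_width: -0.0
grip_force: 1.6
time_s: 6.48
tool_pos: [0.5063, 0.3707, 0.0303]
eef_rot: [-3.141, -0.001, 3.014]
ft_force: [-1.4, 0.2, 0.9]
gripper_width: -0.0
grip_force: 0.0
317 205 [0.4733 0.3754 0.0752]
268 225 [0.4792 0.3541 0.0757]
268 230 [0.4813 0.3537 0.076 ]
268 240 [0.4988 0.3458 0.0437]
268 250 [0.5034 0.3454 0.0465]
268 260 [0.5078 0.345  0.0496]
268 270 [0.5119 0.3447 0.0532]
```

View pics/w5.png

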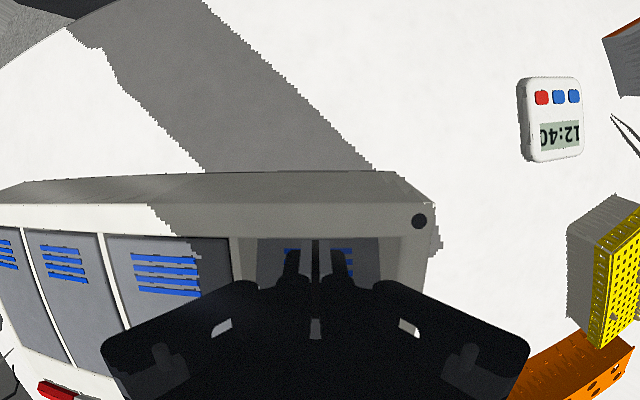

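The wrist view shows hatch 3's near half well down, with its ribs at about (318,250) behind the fingers, at roughly 0.63 rad. The timer and the other hatches haven't moved. I'll continue the push.

```bash
python3 -m pendant '[{"x":0,"y":0,"z":0.015,"ax":0,"ay":0,"az":0,"jaw":-1},{"x":0,"y":0,"z":0.015,"ax":0,"ay":0,"az":0,"jaw":-1},{"x":0,"y":0,"z":0,"ax":0,"ay":0,"az":0,"jaw":-1}]'; python3 -m pendant '[{"x":0,"y":0,"z":0.015,"ax":0,"ay":0,"az":0,"jaw":-1},{"x":0,"y":0,"z":0.015,"ax":0,"ay":0,"az":0,"jaw":-1},{"x":0,"y":0,"z":0,"ax":0,"ay":0,"az":0,"jaw":-1}]'; python3 -c "
from h import *
depthpts([(268,240),(268,250),(268,255),(268,260),(268,265),(268,270)])"
```

```text
time_s: 6.9
tool_pos: [0.5067, 0.3706, 0.0246]
eef_rot: [-3.141, -0.001, 3.013]
ft_force: [0.1, -0.6, -0.1]
gripper_width: -0.0002
grip_force: 0.0
time_s: 7.28
tool_pos: [0.5068, 0.3708, 0.0186]
eef_rot: [-3.141, -0.001, 3.014]
ft_force: [0.2, 0.3, 0.0]
gripper_width: 0.0004
grip_force: 0.2
268 240 [0.4817 0.3554 0.0756]
268 250 [0.5168 0.3388 0.0054]
268 255 [0.5068 0.3449 0.0347]
268 260 [0.5088 0.3448 0.0369]
268 265 [0.5106 0.3448 0.0392]
268 270 [0.5125 0.3447 0.0412]
```

```bash
python3 -m pendant '[{"x":0,"y":0,"z":0.01,"ax":0,"ay":0,"az":0,"jaw":-1},{"x":0,"y":0,"z":0,"ax":0,"ay":0,"az":0,"jaw":-1},{"x":0.01,"y":0,"z":-0.05,"ax":0,"ay":0,"az":0,"jaw":-1},{"x":0,"y":0,"z":-0.1,"ax":0,"ay":0,"az":0,"jaw":-1},{"x":0,"y":0,"z":-0.2,"ax":0,"ay":0,"az":0,"jaw":-1},{"x":0,"y":0,"z":-0.25,"ax":0,"ay":0,"az":0,"jaw":-1},{"x":0.1,"y":0,"z":-0.25,"ax":0,"ay":0,"az":0,"jaw":-1},{"x":0,"y":0,"z":0,"ax":0,"ay":0,"az":0,"jaw":-1},{"x":0,"y":0,"z":0,"ax":0,"ay":0,"az":0,"jaw":-1}]'; python3 - <<'E'
from h import *
depthpts([(312,v) for v in range(160,235,6)],'pics/w6.png')
E
```

```text
time_s: 8.45
tool_pos: [0.4853, 0.3734, 0.188]
eef_rot: [3.141, 0.001, 3.013]
ft_force: [0.1, 0.2, -0.2]
gripper_width: -0.0001
grip_force: 0.0
312 160 [4.673e-01 3.720e-01 4.000e-04]
312 166 [0.4712 0.3717 0.0191]
312 172 [0.4712 0.372  0.0552]
312 178 [0.473  0.3719 0.0755]
312 184 [0.4784 0.3712 0.0761]
312 190 [0.4841 0.3705 0.0759]
312 196 [0.5086 0.3667 0.0052]
312 202 [0.5157 0.3658 0.0055]
312 208 [0.513  0.3664 0.038 ]
312 214 [0.5177 0.3658 0.0441]
312 220 [0.5224 0.3653 0.0498]
312 226 [0.5269 0.3647 0.0553]
312 232 [0.5312 0.3642 0.0611]
```

View pics/w6.png

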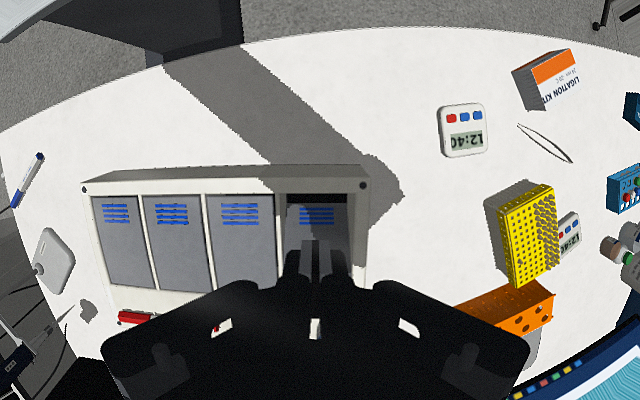

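Hatch 3 is open and the other three lie flat. The depth slope of 1.26 gives about 0.90 rad. The arm is clear at z = 0.19, so I'm handing the job in.

```bash
python3 -c "
from plant import order;print(order.sign_off())"
```

```text
the job is handed in; nothing more can be done
None
```

The loose hatch was the leftmost (hatch_3); I pushed it open to about 0.90 rad and left it there, the other three hatches were never pressed, the arm stayed clear of the bottle, marker and timer, and the job was handed in with no verdict returned.

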